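# Latch the loaded cassette carriage at its reading position and start the reading

### The arm

A 6-joint arm with a two-finger parallel gripper is mounted at the origin on the work surface; the furniture and walls round the work are solid. World frame = base frame: x ahead of the robot, y to its left, z up, the work surface at z = 0. Lengths are in m, angles in rad, forces in N, time in s.
With the tool pointing down it reaches from about 0.35 to 0.775 m from the base axis. Payload 5.5 kg.
Tool frame: the origin (TCP) lies midway between the tips of the shut fingers; the grasp point (between the pads) lies 19 mm behind it (ctrl.hold_point_z is the distance from the TCP to the grasp point, in m); z points along the fingers, y is the direction in which the jaws open and shut (so a half turn about z gives the same grasp; the last joint's range is limited). The gripper opens to 85 mm and grips with 20 to 120 N. Pads are 22 mm wide; open, the fingers measure 114 mm over their backs; the gripper's body (76 mm by 85 mm) begins 54 mm behind the grasp point. The pads swing forward as they close: fully open they stand 13 mm farther back than shut.
Start: joints at [-1.261, 0.313, 0.046, 1.304, 0, 1.431], TCP at [0.25, -0.518, 0.198] pointing down, gripper open.
Joint ranges: [-2.76, 2.76], [-0.86, 1.69], [-1.03, 1.26], [-2.2, 2.34], [-1.47, 1.5], [-3.14, 3.14]. Speed limits (rad/s): [2.57, 2.57, 3.14, 3.14, 3.14, 3.14].

### API

Orientations are given as [roll, pitch, yaw] about the fixed x, y, z axes, in that order (R = Rz(yaw) Ry(pitch) Rx(roll)).
In Python, from rig import ctrl gives the robot as it stands.
- The arm moves only by the shell command python3 -m crank 'ROWS' [FORCE]. ROWS is JSON, a list that holds one entry, the list of rows, each a list of 5 numbers: the gripper command: -1 is shut, 1 is fully open, values between are in proportion, then the shift along the world's x, y, z in cm, then the turn about the world's z in units of 5 degrees (1.0 is 5 degrees). In form: [[[fingers, dx, dy, dz, twist], ...]]. A call has 1 to 10 rows; each row shifts and turns the pose as measured when the row begins; what a row does not reach is not made up. A row lasts 1/10 s, in which the tool goes at most 50 mm and 8.59 degrees, less where a joint would pass 70% of its speed; a pose out of reach is approached as far as the arm can. A call is refused whole if a number of a shift passes 5 or a number of a turn 1, either way. A call with a gripper value outside its range is refused whole. The fingers move at their own pace and stop on an object; FORCE is the grip in N (left out, the last holds). Time passes only in rows, so rows that do not move let the fingers close. It gives the time, the measured TCP pose, the force and the opening at its end, in the units of the state.
- ctrl.sense(): the state, without advancing time (a new reading comes with each control period).
- ctrl.camera(name): name is "scene" or "top" or "wrist"; returns a dict with "image" (384x512x3 uint8, blue, green, red), "fx", "fy", "cx", "cy" (pixels), "cam_to_world" (4x4, takes a point from camera to world coordinates). Camera axes: x right, y down, z forward; pixel columns grow to the right and rows downward; lengths in m; the calibration is good to about 2 mm. A picture is of the moment at which its call begins. There is no depth.
- ctrl.finish_job(): hands the job in, once; it reports no verdict.
The state is a dict: "clock": time; "q": joint angles; "joint_velocities": joint speeds; "tau": joint torques, N m; "tool_pos": TCP position; "tool_rot": TCP orientation; "ft_force": force on the tool from outside, world axes, zero at the start; "moment": the same for the moment, N m; "opening": finger opening in m.
Only numpy, scipy, OpenCV 4.12 (cv2) and the standard library are available. Lean on these libraries where they do the work, as an engineer would, in place of code of your own. Each camera call takes 0.05 s, during which the arm holds its last target.

### The job

Two identical cassette reading docks stand side by side, and one of them carries a test cassette on its sprung carriage. With the fingertips, push that carriage by its front tab all the way in to its end stop and let it go, so that it springs back and latches against its stop pin with the cassette under the reading head; only then press the start key on top of that dock's head down and let it up again. Only push and press: the cassette stays in its nest, and the empty dock and the things standing around are left alone.

Things in the scene. Friction and masses are not known exactly. Their poses are not given: they have to be found in the camera images.
- loaded_dock: the reading dock that carries the cassette, fixed to the worktop: grey base, x -84 to 60, y -46 to 46, top z 16 mm in its frame. Origin on the worktop on the track's centre line; x = the way the carriage is pushed (roughly away from the robot), y left, z up. The white reading head (x 7 to 55, y -43 to 43, top z 65 mm) bridges the track; only its key and the pin's knob are higher
- loaded_dock_carriage (a joint): travel in m of the black sprung carriage with the cassette: 0 = fully out, as found; grows as it is pushed in; 0.056 = end stop. Spring 2.3 N (at 0) to 4.8 N, 1.5 N more at 0.018 to 0.031 as its tooth lifts the pin, damper 16 N s/m. At 0.042 the pin drops behind the tooth: pushed beyond that and let go, it springs back and latches at 0.042; earlier it returns to 0
- loaded_dock_pin (a joint): lift in m of that dock's stop pin: 0 = fully down, about 0.007 while it rides on the carriage's tooth. An upright 6 mm steel pin with a black 13 mm round knob (top 67 mm above the worktop), at x = 0, y = 19.5 mm in the dock's frame, just in front of the head; it works by itself and need not be touched
- loaded_dock_tab (a point): on the loaded carriage's push tab: centre of the front face, 48 mm above the worktop; travels with the carriage. The tab is a grey upright plate 36 mm wide, 6 mm thick, its top 59 mm above the worktop; the front face looks along the dock's -x and is clear to the front (11 mm in front of the base)
- loaded_dock_nest (a point): centre of the seated cassette's place in the nest of the loaded carriage, 25.5 mm above the worktop; x along the push direction. The nest is a frame 4 mm high, open above
- loaded_dock_key (a joint): how far in m the start key of the loaded dock is down: 0 = up, 0.004 = fully down (spring 2 N at the start to 4 N, comes up by itself)
- loaded_dock_key_top (a point): centre of the top of the loaded dock's start key, a grey round push key 22 mm across, in the middle of the top of the reading head; its top is 74.5 mm above the worktop and 7 mm above its bezel; pressed straight down
- empty_dock_carriage (a joint): as loaded_dock_carriage, for the other dock, whose nest is empty; stays at 0
- empty_dock_key (a joint): as loaded_dock_key, for the empty dock; not to be pressed
- empty_dock: the other dock, of the same make and size, with an empty nest. Origin and axes as for loaded_dock
- cassette_centre (a point): centre of the white test cassette, 21 x 70 x 5 mm, that lies loose in the nest of the loaded dock, long side along the dock's x
- buffer_bottle: bystander: white dropper bottle with a cap, 30 mm across, 78 mm tall, origin at the centre of its underside
- timer: bystander: flat bench timer, 62 x 66 x 18 mm, origin at the centre of its underside
- pouch: bystander: flat foil pouch, 62 x 128 x 10 mm, lying; origin at the centre of its underside
- sample_cup: bystander: lidded sample cup, 62 mm across, 68 mm tall, origin at the centre of its underside
- spare_cassette: bystander: a second cassette, 21 x 70 x 5 mm, lying on the worktop, not in a dock; origin at the centre of its underside
Things that resemble listed ones, but are neither listed nor needed, are in the scene too. Leave any red or turquoise look-alike of the part that bears cassette_centre alone.

How it is judged:
On the way, in this order (a step that is already met when the one before it is completed fails the run):
1. the loaded carriage is pushed all the way in, beyond 46 mm of its 56 mm travel (value of joint loaded_dock_carriage above 0.046 m), for 0.05 s.
2. let go, it has sprung back and stands latched against the dropped stop pin (40 to 44 mm) (value of joint loaded_dock_carriage between 0.04 and 0.044 m and value of joint loaded_dock_pin below 0.002 m), for 0.2 s.
3. then the loaded dock's start key is pressed (3 of its 4 mm) (value of joint loaded_dock_key above 0.003 m), for 0.1 s.
At the end, for the whole second after the job is handed in: the loaded carriage stands latched at 40 to 44 mm with its stop pin down (lifted under 2 mm), its start key has come up again (under 1 mm), the cassette lies in the carriage's nest (centre within 5 mm), and the empty dock's carriage is out (under 3 mm) and its key up (all of step 2 and value of joint each of loaded_dock_key, empty_dock_key below 0.001 m and distance between cassette_centre and loaded_dock_nest below 0.005 m and value of joint empty_dock_carriage below 0.003 m); the robot touches nothing.
It fails at once if the start key is pressed (over 2 mm) while the loaded carriage is not yet latched (under 40 or over 44 mm) (value of joint loaded_dock_key above 0.002 m and (value of joint loaded_dock_carriage below 0.04 m or value of joint loaded_dock_carriage above 0.044 m)).
It fails at once if the cassette is lifted or pushed out of its nest (over 8 mm) (distance between cassette_centre and loaded_dock_nest above 0.008 m).
It fails at once if the empty dock's carriage is pushed (over 10 mm) or its key pressed (over 2 mm) (value of joint empty_dock_carriage above 0.01 m or value of joint empty_dock_key above 0.002 m).
It fails at once if a bystander is moved, lifted or knocked over (over 20 mm) (distance of any of buffer_bottle, timer, pouch, sample_cup, spare_cassette from where it was at the start of the episode above 0.02 m).
It also fails if it takes over 42 s, if anything falls off the work surface, if the arm or the gripper's body presses on something with over 40 N, if the wrist force passes 120 N, or if a joint passes its speed limit or range.

## Working session

There is one attempt and no reset: what is moved stays moved. The work goes in short steps, Python scripts to look and compute and a shell command to move; the robot and the scene stay as the last step left them, time stands still between calls to the robot, and variables do not carry over. Pictures are saved under pics/ and viewed, and the job is handed in when it is done.

```bash
mkdir -p pics; ls; python3 - <<'E'
from rig import ctrl
import cv2
s=ctrl.sense(); print(s)
for n in("scene","top","wrist"):
    c=ctrl.camera(n); cv2.imwrite(f"pics/{n}0.png",c["image"]); print(n,c["fx"],c["fy"],c["cx"],c["cy"],c["cam_to_world"])
E
```

```text
pics
{'clock': 0.0, 'q': array([-1.26057003e+00,  3.14006954e-01,  4.49620306e-02,  1.30360084e+00,
        2.20977120e-05,  1.43120637e+00]), 'joint_velocities': array([-0.00111406, -0.0029437 , -0.00023276, -0.00220101, -0.00240277,
        0.00171846]), 'tau': array([-1.24599523e-03, -4.80614913e+01,  2.98538929e+01,  1.90518686e-02,
       -4.01173875e-04,  6.62350431e-06]), 'tool_pos': array([ 0.24983435, -0.51724332,  0.19669828]), 'tool_rot': array([-3.13976428e+00, -2.79207672e-04,  4.49815975e-01]), 'ft_force': array([ 0.51272824, -0.41916754, -0.36622514]), 'moment': array([ 0.0147981 ,  0.01564891, -0.02532355]), 'opening': 0.08596533599972157}
scene 436.3804941215896 436.3804941215896 260.0014608986915 196.72403031107146 [[ 0.70086697 -0.49446335  0.51409287 -0.08674845]
 [-0.71317056 -0.47246829  0.51784308 -0.50732153]
 [-0.01316184 -0.72957501 -0.68377413  0.83371748]
 [ 0.          0.          0.          1.        ]]
top 490.64294917420534 490.64294917420534 253.61111469306016 186.04333603803224 [[-0.01031199 -0.98311014  0.18272417  0.2703824 ]
 [-0.99993941  0.0108422   0.00190294  0.03690314]
 [-0.00385193 -0.18269347 -0.98316238  1.13045669]
 [ 0.          0.          0.          1.        ]]
wrist 328.4170523801405 328.4170523801405 257.44645231762917 193.7569490846988 [[ 0.43483626 -0.85634643 -0.27854663  0.32235993]
 [-0.90050641 -0.41432466 -0.13199727 -0.48200204]
 [-0.00237335  0.30823023 -0.95130883  0.37309394]
 [ 0.          0.          0.          1.        ]]
```

View pics/scene0.png

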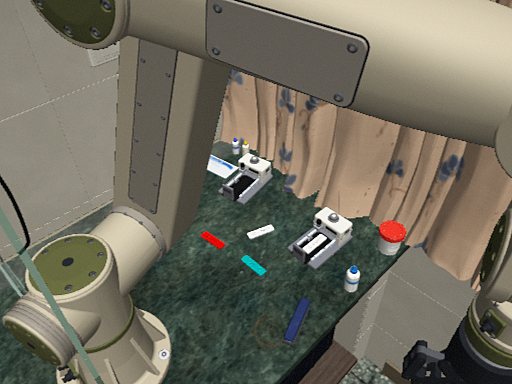

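View pics/top0.png

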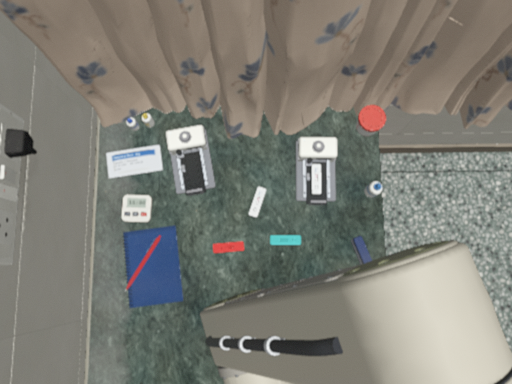

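The top view shows the loaded dock at about (317,170) with the white cassette in it, and the empty dock at (192,160). The bottle is at (374,188), the cup at (372,118) and the spare cassette at (257,202). I'll zoom in on the loaded dock.

```bash
python3 - <<'E'
import cv2
a=cv2.imread("pics/top0.png")[125:215,280:400]
cv2.imwrite("pics/topz.png",cv2.resize(a,None,fx=6,fy=6,interpolation=cv2.INTER_CUBIC))
a=cv2.imread("pics/scene0.png")[195:280,275:375]
cv2.imwrite("pics/scz.png",cv2.resize(a,None,fx=7,fy=7,interpolation=cv2.INTER_CUBIC))
E
```

```text
(no output)
```

View pics/topz.png

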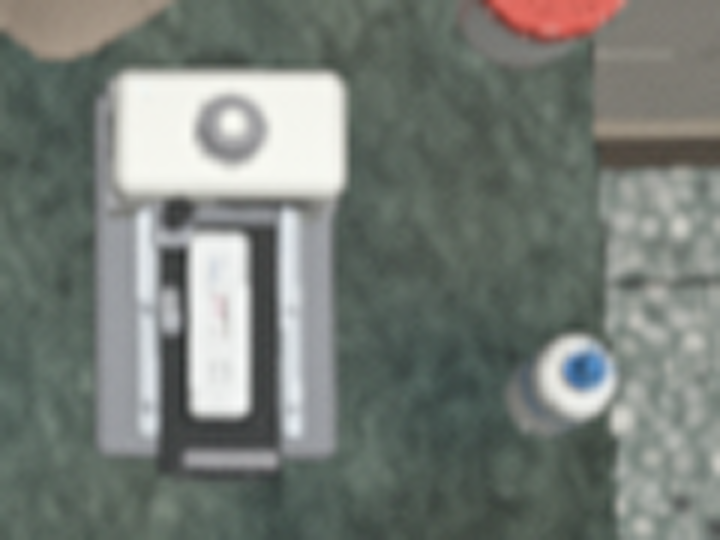

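View pics/scz.png

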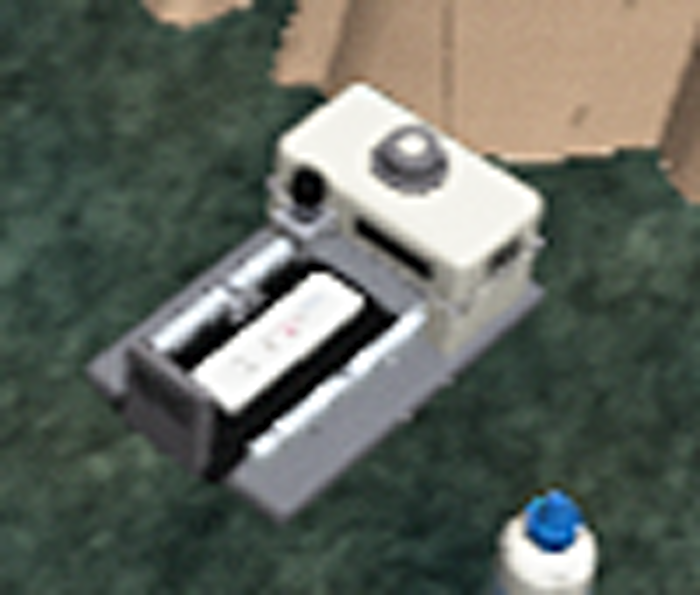

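The zoom shows the head (top view ~(300–337,137–157)), key at about (318.5,146.5) and tab top edge at about (318,201). Next I'll turn these into world points.

```bash
cat > h.py <<'E'
import numpy as np,cv2
from rig import ctrl
def ray(c,uv,z):
    T=np.array(c["cam_to_world"]); d=T[:3,:3]@np.array([(uv[0]-c["cx"])/c["fx"],(uv[1]-c["cy"])/c["fy"],1]); o=T[:3,3]
    return o+d*(z-o[2])/d[2]
def proj(c,p):
    T=np.array(c["cam_to_world"]); q=T[:3,:3].T@(np.array(p)-T[:3,3]); return np.array([c["cx"]+c["fx"]*q[0]/q[2],c["cy"]+c["fy"]*q[1]/q[2]])
def blob(m,off,k=0):
    cs=sorted(cv2.findContours(m.astype(np.uint8),cv2.RETR_EXTERNAL,cv2.CHAIN_APPROX_NONE)[0],key=cv2.contourArea)[::-1]
    return [c+np.array(off) for c in cs]
E
python3 - <<'E'
from h import *
c=ctrl.camera("top"); im=c["image"].astype(int)
x0,y0,x1,y1=285,130,345,210
r=im[y0:y1,x0:x1]
m=(r.min(2)>195)
for b in blob(m,(x0,y0))[:3]:
    rc=cv2.minAreaRect(b); P=cv2.boxPoints(rc)
    print(cv2.contourArea(b),rc)
    z=.065 if cv2.contourArea(b)>400 else .028
    W=np.array([ray(c,p,z) for p in P]); print(W.round(4).tolist(), W.mean(0).round(4))
    print(np.linalg.norm(W[1]-W[0]),np.linalg.norm(W[2]-W[1]), np.degrees(np.arctan2(*(W[1]-W[0])[[1,0]])))
print("key",ray(c,(280+232/6-.4,125+127/6-.4),.0745))
for u in (183,278): print("tabtop",ray(c,(280+u/6-.4,125+459/6-.4),.059))
for u,v in ((98,453),(335,453),(98,205)): print("base",ray(c,(280+u/6-.4,125+v/6-.4),.016))
c=ctrl.camera("scene")
print("key scene",ray(c,(275+412/7-.4,195+148/7-.4),.0745))
for u,v in((133,352),(210,405)): print("tab scene",ray(c,(275+u/7-.4,195+v/7-.4),.059))
E
```

```text
647.5 ((318.0, 146.5), (36.0, 19.0), 0.0)
[[0.5355, -0.0653, 0.065], [0.5795, -0.0665, 0.065], [0.5785, -0.1475, 0.065], [0.5346, -0.1457, 0.065]] [ 0.557  -0.1063  0.065 ]
0.04398212523363122 0.08093541875743436 -1.580088919106446
231.0 ((316.0, 178.5), (29.0, 8.0), 90.0)
[[0.5254, -0.096, 0.028], [0.5252, -0.1144, 0.028], [0.4575, -0.112, 0.028], [0.4577, -0.0938, 0.028]] [ 0.4915 -0.1041  0.028 ]
0.018419122062653528 0.06778471840794455 -90.6422035569464
41.5 ((328.0, 179.0), (36.0, 2.0), 90.0)
[[0.5321, -0.1308, 0.028], [0.5321, -0.1354, 0.028], [0.448, -0.1322, 0.028], [0.4481, -0.1276, 0.028]] [ 0.4901 -0.1315  0.028 ]
0.004609151216598524 0.08411713921013901 -90.64362483688171
key [ 0.5560649  -0.10563518  0.0745    ]
tabtop [ 0.43433492 -0.08537239  0.059     ]
tabtop [ 0.43395392 -0.12030412  0.059     ]
base [ 0.44359223 -0.05782338  0.016     ]
base [ 0.44260247 -0.14850366  0.016     ]
base [ 0.54115906 -0.06036703  0.016     ]
key scene [ 0.55900987 -0.10834549  0.0745    ]
tab scene [ 0.43304797 -0.09148197  0.059     ]
tab scene [ 0.43341825 -0.12447688  0.059     ]
```

```bash
python3 - <<'E'
from h import *
c=ctrl.camera("top")
for p in((250,136),(270,130),(288,133),(300,118),(318,116),(340,112),(360,108),(230,125)): print("top",p,ray(c,p,0).round(3))
for p in((372,118),): print("cup",ray(c,p,.068).round(3))
print("bottle",ray(c,(377,186.5),.078).round(3))
c=ctrl.camera("scene")
for p in((300,205),(314,206),(335,212),(352,217),(372,222)): print("scene",p,ray(c,p,0).round(3))
E
python3 - <<'E'
import cv2
a=cv2.imread("pics/top0.png")[60:160,240:400]
cv2.imwrite("pics/topz2.png",cv2.resize(a,None,fx=5,fy=5,interpolation=cv2.INTER_CUBIC))
E
```

```text
top (250, 136) [0.602 0.046 0.   ]
top (270, 130) [ 0.617 -0.002  0.   ]
top (288, 133) [ 0.609 -0.044  0.   ]
top (300, 118) [ 0.646 -0.074  0.   ]
top (318, 116) [ 0.65  -0.118  0.   ]
top (340, 112) [ 0.66  -0.171  0.   ]
top (360, 108) [ 0.669 -0.22   0.   ]
top (230, 125) [0.63  0.094 0.   ]
cup [ 0.621 -0.23   0.068]
bottle [ 0.462 -0.23   0.078]
scene (300, 205) [ 0.592  0.022 -0.   ]
scene (314, 206) [ 0.615 -0.008  0.   ]
scene (335, 212) [ 0.636 -0.064  0.   ]
scene (352, 217) [ 0.653 -0.107  0.   ]
scene (372, 222) [ 0.674 -0.156  0.   ]
```

View pics/topz2.png

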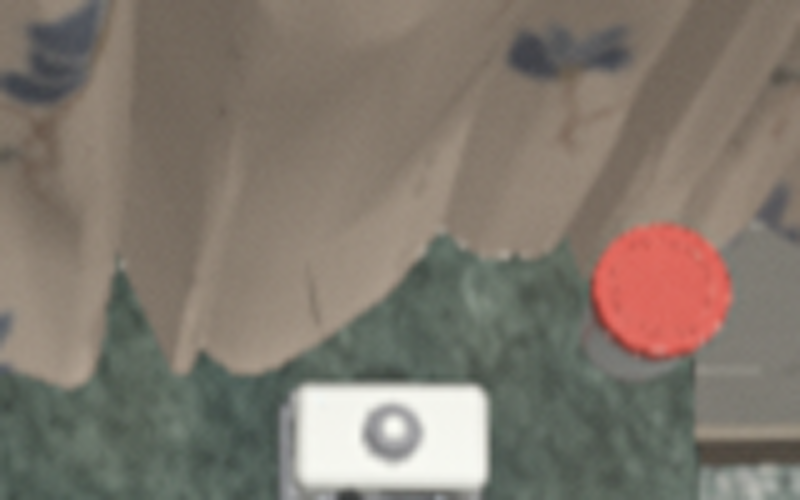

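View pics/wrist0.png

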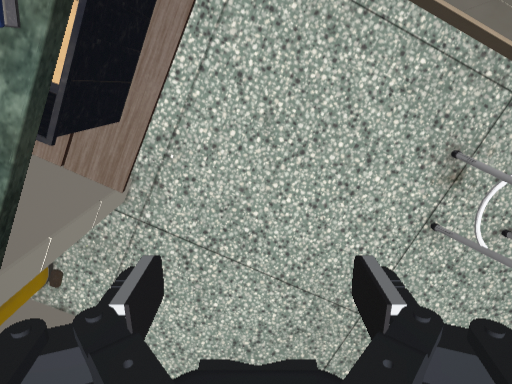

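```bash
python3 -m crank '[[[-1,1.2,3.8,0,-0.86],[-1,1.4,4.2,0,-0.86],[-1,1.4,4.2,0,-0.86],[-1,1.4,4.2,0,-0.86],[-1,1.4,4.2,0,-0.86],[-1,1.4,4.2,0,-0.86],[-1,1.4,4.2,0,0],[-1,1.4,4.2,0,0],[-1,1.4,4.2,0,0],[-1,1.4,4.2,0,0]]]' 40
```

```text
clock: 1.35
tool_pos: [0.3887, -0.0927, 0.1966]
tool_rot: [3.138, -0.004, -0.032]
ft_force: [1.0, -0.0, -0.4]
opening: -0.0002
```

```bash
python3 -m crank '[[[-1,0,-1.2,-3,0.3],[-1,0,0,-4,0],[-1,0,0,-4,0],[-1,0,0,-3,0],[-1,0,0,-1,0],[-1,0,0,0,0]]]'; python3 - <<'E'
from h import *
s=ctrl.sense();print(s["tool_pos"],s["tool_rot"])
for n in("scene","top","wrist"):
    c=ctrl.camera(n); im=c["image"]
    if n!="wrist":
        u,v=proj(c,[.45,-.105,.04]).astype(int); im=cv2.resize(im[max(v-60,0):v+60,u-75:u+75],None,fx=5,fy=5,interpolation=cv2.INTER_CUBIC)
    cv2.imwrite(f"pics/{n}1.png",im)
E
```

```text
clock: 1.95
tool_pos: [0.3922, -0.0951, 0.0445]
tool_rot: [3.136, -0.013, 0.018]
ft_force: [0.4, 0.0, -0.8]
opening: -0.0
[ 0.3922243  -0.09507234  0.04449797] [ 3.13610174 -0.0126399   0.017534  ]
```

View pics/scene1.png

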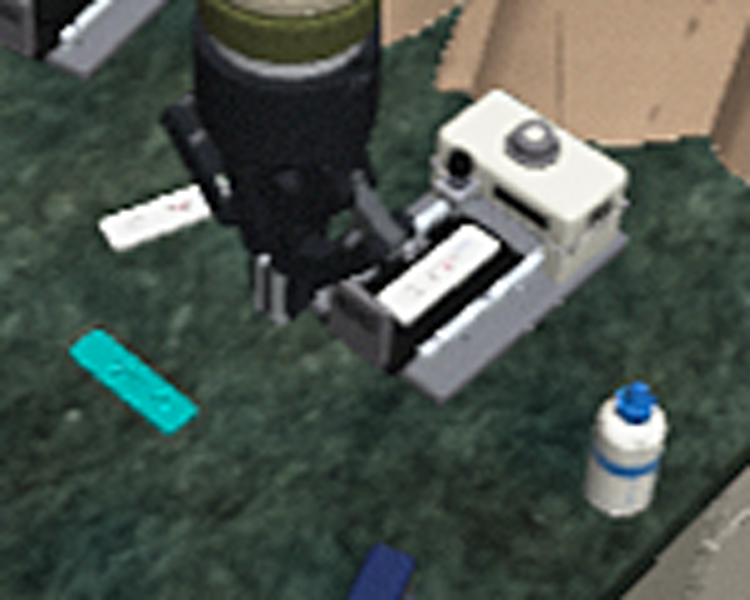

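View pics/wrist1.png

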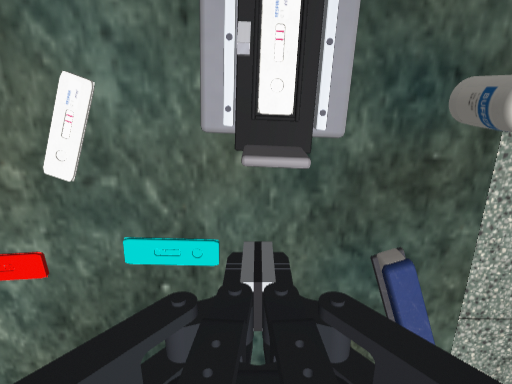

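View pics/top1.png

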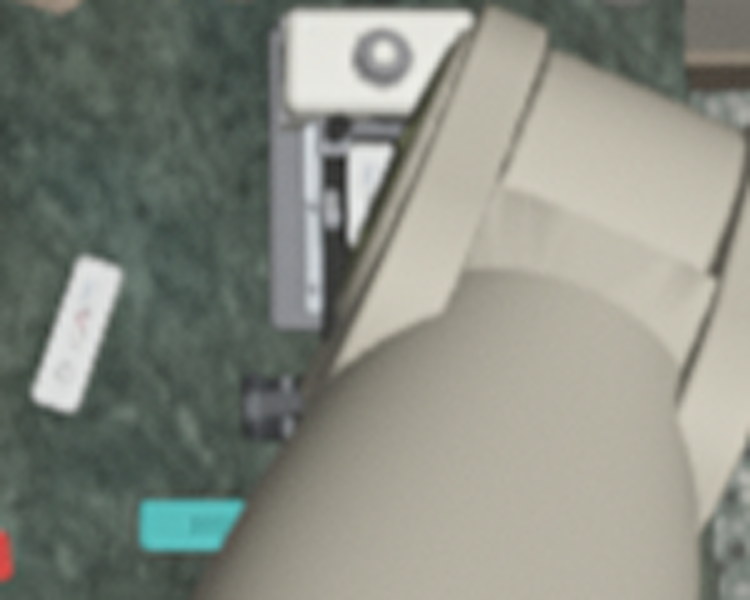

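The wrist view shows the shut fingertips at column 258 and the tab centred at about (276,159), so I'll measure that offset.

```bash
python3 - <<'E'
from h import *
c=ctrl.camera("wrist")
a,b=ray(c,(243,153),.059),ray(c,(310,158),.059); print(a,b,(a+b)/2,np.linalg.norm(a-b))
for p in((242,163),(309,167)): print("front top",ray(c,p,.059))
for p in((243,243),(273,243)): print("tip",ray(c,p,.0445))
print(np.degrees(np.arctan2(a[0]-b[0],a[1]-b[1])))
print(ctrl.sense()["tool_pos"])
E
```

```text
[ 0.44240575 -0.08661987  0.059     ] [ 0.44038568 -0.12076715  0.059     ] [ 0.44139572 -0.10369351  0.059     ] 0.03420698187401014
front top [ 0.43724503 -0.0861308   0.059     ]
front top [ 0.43570054 -0.12055304  0.059     ]
tip [ 0.38545411 -0.0863468   0.0445    ]
tip [ 0.38570819 -0.10434412  0.0445    ]
3.3855359540498404
[ 0.39460468 -0.09635195  0.04699566]
```

```bash
python3 -m crank '[[[-1,0,-0.8,-0.4,-0.3],[-1,0,-0.3,-0.3,0],[-1,0,-0.2,0,0],[-1,1,0,0,0],[-1,1,0,0,0],[-1,1,0,0,0],[-1,0,0,0,0]]]'
```

```text
clock: 2.85
tool_pos: [0.431, -0.113, 0.0427]
tool_rot: [3.13, -0.025, -0.013]
ft_force: [1.0, -0.6, 0.4]
opening: 0.0001
```

```bash
python3 - <<'E'
from h import *
s=ctrl.sense();print(s["tool_pos"],s["tool_rot"],s["ft_force"])
for n in("scene","wrist"):
    c=ctrl.camera(n); im=c["image"]
    if n!="wrist":
        u,v=proj(c,[.45,-.105,.04]).astype(int); im=cv2.resize(im[max(v-60,0):v+60,u-75:u+75],None,fx=5,fy=5,interpolation=cv2.INTER_CUBIC)
    cv2.imwrite(f"pics/{n}2.png",im)
s=ctrl.sense();print(s["tool_pos"],s["tool_rot"],s["ft_force"])
E
```

```text
[ 0.43102249 -0.11297075  0.04271512] [ 3.13032631 -0.02501959 -0.01295958] [ 0.97555592 -0.55110566  0.42026605]
[ 0.42920883 -0.11238747  0.04231345] [ 3.13105289 -0.0229816  -0.0129439 ] [0.83088458 0.14789455 1.29055026]
```

View pics/scene2.png

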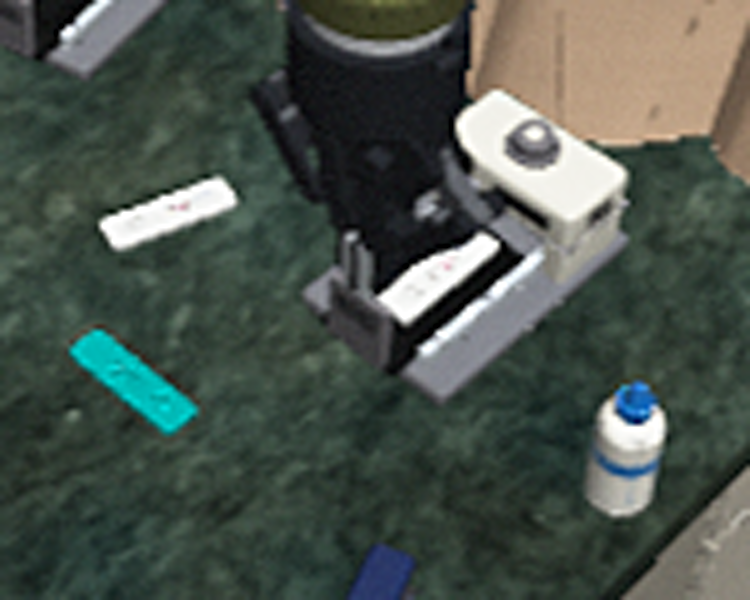

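View pics/wrist2.png

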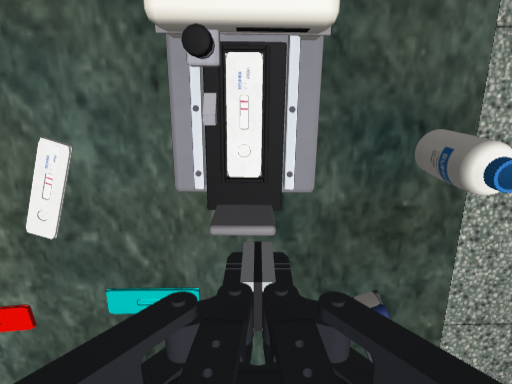

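```bash
python3 - <<'E'
from h import *
c=ctrl.camera("scene")
u,v=proj(c,[.45,-.105,.04]).astype(int)
f=lambda p:((proj(c,p)-[u-75,v-60]+.5)*5).round(0)
for p in([.392,-.095,.0445],[.429,-.1124,.0423],[.431,-.105,.059],[.431,-.087,.059],[.431,-.123,.059],[.431,-.105,.04]): print(p,f(p))
w=ctrl.camera("wrist")
for p in([.429,-.1124,.0423],[.431,-.105,.059],[.431,-.087,.059],[.431,-.123,.059]): print(p,proj(w,p).round())
cv2.imwrite("pics/wz.png",cv2.resize(w["image"][190:300,190:310],None,fx=5,fy=5,interpolation=cv2.INTER_CUBIC))
im=c["image"][v-60:v+60,u-75:u+75]; cv2.imwrite("pics/sz.png",cv2.resize(im[35:85,45:115],None,fx=11,fy=11,interpolation=cv2.INTER_CUBIC))
s=ctrl.sense();print(s["tool_pos"],s["ft_force"])
E
```

```text
[0.392, -0.095, 0.0445] [281. 356.]
[0.429, -0.1124, 0.0423] [362. 334.]
[0.431, -0.105, 0.059] [355. 300.]
[0.431, -0.087, 0.059] [325. 279.]
[0.431, -0.123, 0.059] [385. 321.]
[0.431, -0.105, 0.04] [353. 326.]
[0.429, -0.1124, 0.0423] [260. 231.]
[0.431, -0.105, 0.059] [247. 240.]
[0.431, -0.087, 0.059] [213. 240.]
[0.431, -0.123, 0.059] [280. 239.]
[ 0.42837367 -0.11222078  0.04220031] [-0.28368107  0.15242402  0.30969685]
```

View pics/wz.png

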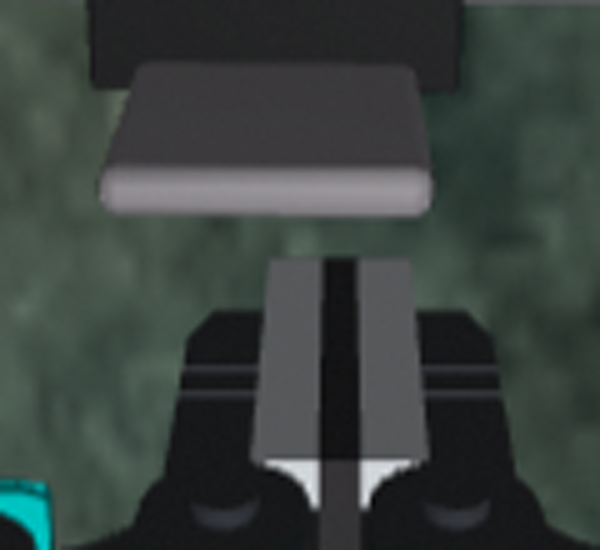

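View pics/sz.png

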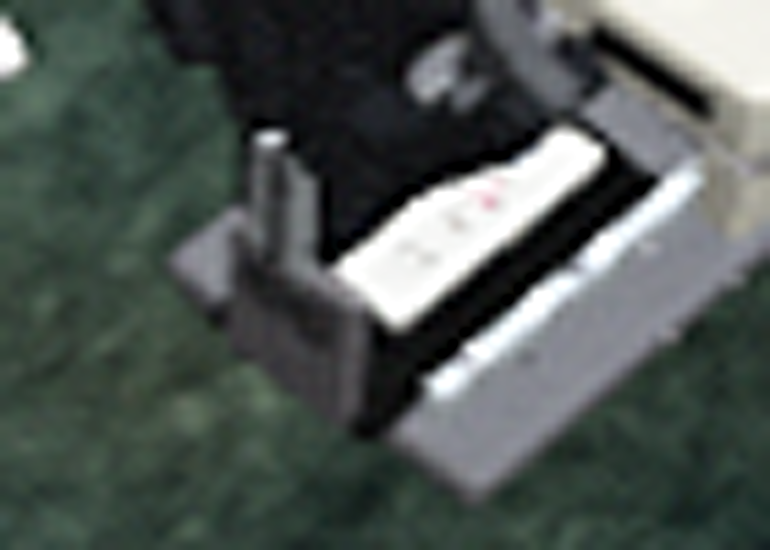

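```bash
python3 -m crank '[[[-1,-2,0.4,0,0],[-1,-2,0.3,0,0],[-1,0,0,0,0],[-1,0,0,0,0],[-1,0,0,0,0]]]'; python3 - <<'E'
from h import *
c=ctrl.camera("scene")
s=ctrl.sense();p=s["tool_pos"];print(p,s["tool_rot"],s["ft_force"])
q=proj(c,p);u,v=q.astype(int); print(q)
cv2.imwrite("pics/sz3.png",cv2.resize(c["image"][v-35:v+25,u-30:u+50],None,fx=10,fy=10,interpolation=cv2.INTER_NEAREST)); print(u-30,v-35)
w=ctrl.camera("wrist"); print(proj(w,p))
cv2.imwrite("pics/w3.png",w["image"])
E
```

```text
clock: 3.55
tool_pos: [0.387, -0.1047, 0.0421]
tool_rot: [3.131, -0.022, -0.013]
ft_force: [-0.1, -0.5, 0.3]
opening: -0.0001
[ 0.3872972  -0.10484938  0.04220253] [ 3.13109598 -0.02280769 -0.0131583 ] [ 0.21102074 -1.14299261  0.68258804]
[284.43986588 263.90109675]
254 228
[259.67991824 231.22347392]
```

View pics/sz3.png

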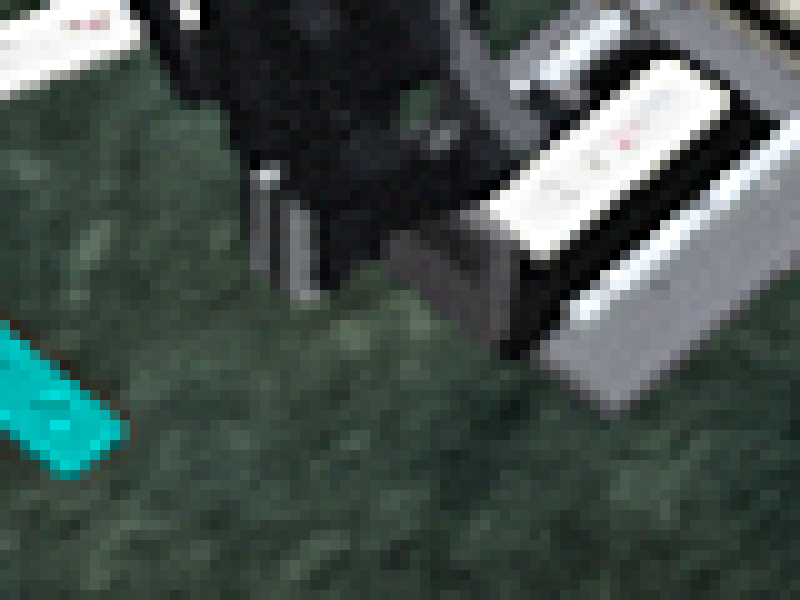

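View pics/w3.png

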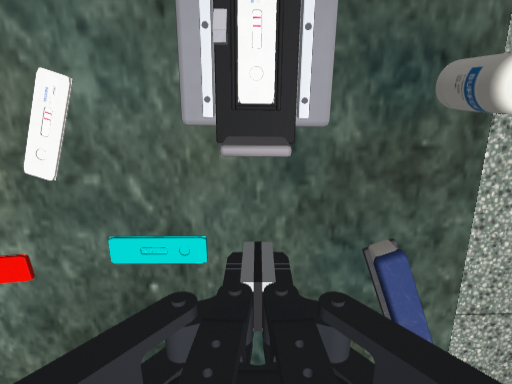

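```bash
python3 - <<'E'
from h import *
c=ctrl.camera("scene");w=ctrl.camera("wrist");p=ctrl.sense()["tool_pos"];print(p)
for dz in(0,.01,.015,.02,.025):
    for dx in (-.011,0,.011): print(dz,dx,proj(c,p+[dx,0,dz]).round(1),proj(w,p+[dx,0,dz]).round(1))
E
```

```text
[ 0.38717918 -0.10476788  0.0420513 ]
0 -0.011 [281.1 266.7] [259.8 248.4]
0 0 [284.4 264. ] [259.6 231.4]
0 0.011 [287.6 261.2] [259.3 213.7]
0.01 -0.011 [281.2 264. ] [260.1 256.3]
0.01 0 [284.5 261.2] [259.8 238.5]
0.01 0.011 [287.7 258.4] [259.6 220. ]
0.015 -0.011 [281.2 262.6] [260.2 260.6]
0.015 0 [284.5 259.8] [260.  242.3]
0.015 0.011 [287.8 257. ] [259.8 223.4]
0.02 -0.011 [281.3 261.2] [260.4 265. ]
0.02 0 [284.6 258.4] [260.2 246.4]
0.02 0.011 [287.9 255.6] [259.9 227. ]
0.025 -0.011 [281.3 259.8] [260.6 269.8]
0.025 0 [284.7 257. ] [260.3 250.7]
0.025 0.011 [287.9 254.2] [260.1 230.9]
```

```bash
python3 -m crank '[[[-1,-0.3,0,-1,0],[-1,0,0,-1,0],[-1,0,0,0,0],[-1,0,0,0,0]]]'; python3 - <<'E'
from h import *
c=ctrl.camera("scene")
s=ctrl.sense();p=s["tool_pos"];print(p,s["tool_rot"],s["ft_force"])
q=proj(c,p);print(q)
u,v=284,258
cv2.imwrite("pics/sz4.png",cv2.resize(c["image"][v-35:v+25,u-30:u+50],None,fx=10,fy=10,interpolation=cv2.INTER_NEAREST)); print(u-30,v-35)
E
```

```text
clock: 4.15
tool_pos: [0.3841, -0.1047, 0.0197]
tool_rot: [3.132, -0.022, -0.013]
ft_force: [0.4, -0.4, 0.4]
opening: 0.0001
[ 0.3840121  -0.10468565  0.01970032] [ 3.1317648  -0.02142706 -0.01278046] [-0.42811623  0.17794852  0.21511106]
[283.18553546 270.76552373]
254 223
```

View pics/sz4.png

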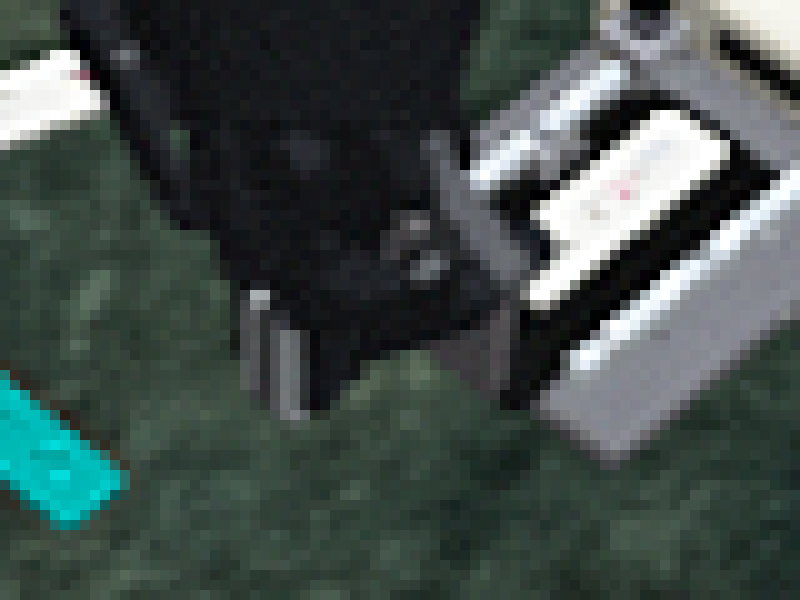

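```bash
python3 -m crank '[[[-1,0,0,-0.8,0],[-1,0,0,0,0]]]'; python3 -m crank '[[[-1,0,0,-0.4,0],[-1,0,0,0,0]]]';python3 -m crank '[[[-1,0,0,-0.3,0],[-1,0,0,0,0]]]'
```

```text
clock: 4.4
tool_pos: [0.3843, -0.1048, 0.0113]
tool_rot: [3.132, -0.022, -0.013]
ft_force: [-0.9, -0.0, -0.6]
opening: -0.0001
clock: 4.6
tool_pos: [0.3843, -0.1048, 0.0069]
tool_rot: [3.132, -0.022, -0.013]
ft_force: [-0.1, -0.0, -0.1]
opening: 0.0
clock: 4.8
tool_pos: [0.3845, -0.1049, 0.0037]
tool_rot: [3.131, -0.022, -0.013]
ft_force: [-0.6, -0.3, 0.2]
opening: 0.0001
```

```bash
python3 -m crank '[[[-1,0,0,-0.3,0],[-1,0,0,0,0]]]'; python3 -m crank '[[[-1,0,0,-0.2,0],[-1,0,0,0,0]]]'; python3 - <<'E'
from h import *
c=ctrl.camera("scene")
s=ctrl.sense();p=s["tool_pos"];print(p,s["tool_rot"],s["ft_force"])
q=proj(c,p);print(q)
u,v=284,258
cv2.imwrite("pics/sz5.png",cv2.resize(c["image"][v-35:v+25,u-30:u+50],None,fx=10,fy=10,interpolation=cv2.INTER_NEAREST)); print(u-30,v-35)
E
```

```text
clock: 5.0
tool_pos: [0.3846, -0.105, 0.0006]
tool_rot: [3.131, -0.022, -0.013]
ft_force: [0.7, -0.3, 1.2]
opening: -0.0003
clock: 5.2
tool_pos: [0.3847, -0.105, -0.0016]
tool_rot: [3.131, -0.023, -0.013]
ft_force: [-0.6, -0.2, 0.5]
opening: -0.0
[ 0.38482965 -0.10508066 -0.00141061] [ 3.13108262 -0.02285205 -0.01280271] [-0.20995742 -0.3777459  -0.23514707]
[283.33680247 276.1888494 ]
254 223
```

View pics/sz5.png

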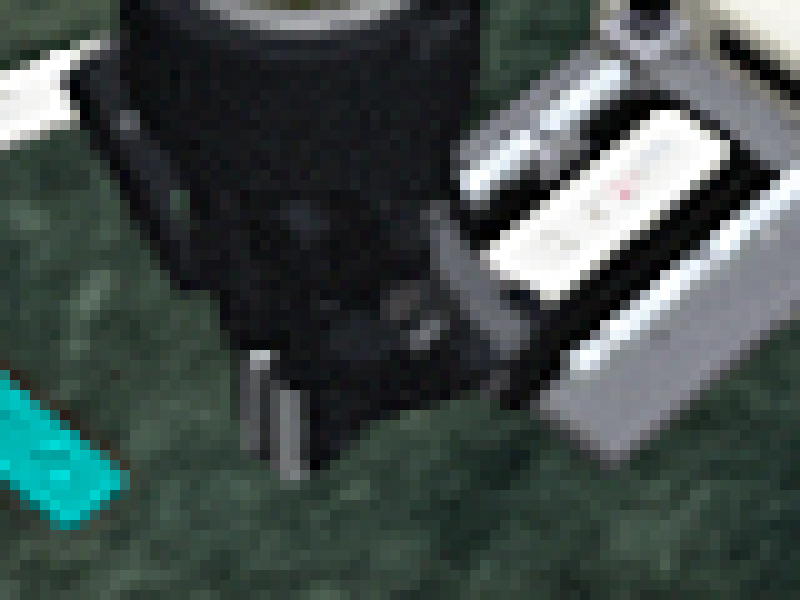

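The worktop isn't reached even with the TCP reading below 0, so the real shut tips sit roughly 20–35 mm above the reported TCP. That explains why the first advance passed over the tab. I'll push at a lower reading, so the tips are at about 30–40 mm, and watch the force.

```bash
python3 -m crank '[[[-1,0,0,0.5,0],[-1,0.5,0,0,0],[-1,1,0,0,0],[-1,0.7,0,0,0],[-1,0,0,0,0]]]'; python3 -m crank '[[[-1,0.7,0,0,0],[-1,0.0,0,0,0]]]';  python3 -m crank '[[[-1,0.7,0,0,0],[-1,0.0,0,0,0]]]'; python3 - <<'E'
from h import *
c=ctrl.camera("scene")
s=ctrl.sense();p=s["tool_pos"];print(p,s["tool_rot"],s["ft_force"])
u,v=294,253
cv2.imwrite("pics/sz6.png",cv2.resize(c["image"][v-35:v+25,u-30:u+50],None,fx=10,fy=10,interpolation=cv2.INTER_NEAREST)); print(u-30,v-35)
cv2.imwrite("pics/w6.png",ctrl.camera("wrist")["image"])
E
```

```text
clock: 5.75
tool_pos: [0.4099, -0.1056, 0.0047]
tool_rot: [3.13, -0.025, -0.013]
ft_force: [0.2, 1.0, -0.0]
opening: 0.0
clock: 5.95
tool_pos: [0.4179, -0.1055, 0.0046]
tool_rot: [3.13, -0.025, -0.013]
ft_force: [0.8, -0.3, 0.2]
opening: -0.0003
clock: 6.15
tool_pos: [0.4241, -0.105, 0.004]
tool_rot: [3.131, -0.022, -0.013]
ft_force: [-1.7, -1.0, 1.1]
opening: 0.0
[ 0.42333948 -0.10491239  0.0038658 ] [ 3.1310418  -0.02123051 -0.0126103 ] [-2.3548252  -0.51434429  0.85502477]
264 218
```

View pics/sz6.png

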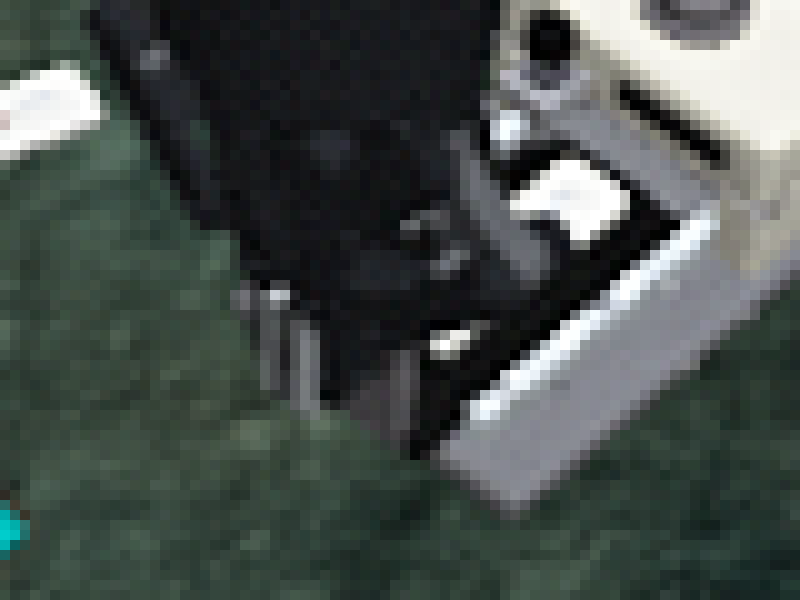

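View pics/w6.png

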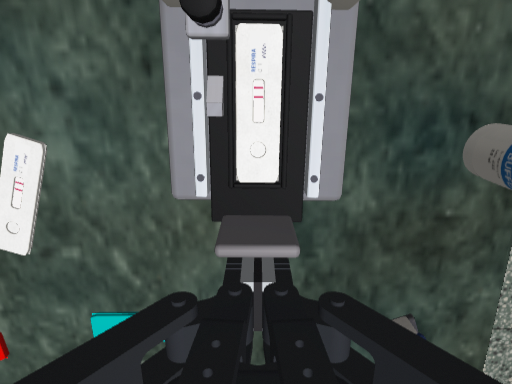

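Contact: the force is about -2.4 N with TCP x at 0.423, which matches tab face minus 11 mm, and the wrist view shows the tips pressed against the tab centre. Pushing in.

```bash
python3 -m crank '[[[-1,0.8,0,0,0],[-1,0.8,0,0,0],[-1,0.8,0,0,0]]]'; python3 -m crank '[[[-1,0.8,0,0,0],[-1,0.8,0,0,0]]]'
```

```text
clock: 6.55
tool_pos: [0.4448, -0.1049, 0.0034]
tool_rot: [3.13, -0.016, -0.015]
ft_force: [-4.5, -0.8, 2.6]
opening: 0.0
clock: 6.75
tool_pos: [0.4593, -0.105, 0.003]
tool_rot: [3.129, -0.01, -0.015]
ft_force: [-4.8, -2.2, 3.7]
opening: 0.0002
```

```bash
python3 - <<'E'
from h import *
cv2.imwrite("pics/w7.png",ctrl.camera("wrist")["image"])
s=ctrl.sense();print(s["tool_pos"],s["ft_force"])
E
```

```text
[ 0.46120018 -0.10511242  0.00309104] [-2.40177208 -0.54607721 -0.26197376]
```

View pics/w7.png

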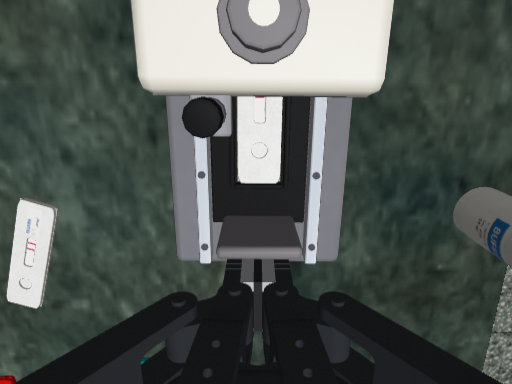

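The carriage is travelling in with the cassette seated in its nest, about 40 mm so far. I'll continue to the end stop.

```bash
python3 -m crank '[[[-1,0.8,0,0,0],[-1,0.7,0,0,0]]]'; python3 -m crank '[[[-1,0.6,0,0,0],[-1,0.4,0,0,0]]]'
```

```text
clock: 7.0
tool_pos: [0.4753, -0.1049, 0.0025]
tool_rot: [3.13, -0.009, -0.015]
ft_force: [-5.6, -0.9, 2.5]
opening: 0.0
clock: 7.2
tool_pos: [0.4781, -0.1044, 0.0013]
tool_rot: [3.128, 0.007, -0.016]
ft_force: [-19.2, -2.9, 12.8]
opening: -0.0
```

End stop reached: x stalled at 0.478 and the force rose to -19 N. Now I'll back off so it can spring back and latch.

```bash
python3 -m crank '[[[-1,-0.3,0,0,0],[-1,-0.8,0,0,0],[-1,-1,0,0,0],[-1,-1.5,0,0,0],[-1,-2,0,0,0],[-1,-2,0,0,0],[-1,0,0,0,0],[-1,0,0,0,0]]]'; python3 - <<'E'
from h import *
s=ctrl.sense();print(s["tool_pos"],s["ft_force"])
cv2.imwrite("pics/w8.png",ctrl.camera("wrist")["image"])
c=ctrl.camera("scene");cv2.imwrite("pics/sz8.png",cv2.resize(c["image"][190:285,270:390],None,fx=6,fy=6,interpolation=cv2.INTER_CUBIC))
E
```

```text
clock: 8.0
tool_pos: [0.4061, -0.1046, 0.0024]
tool_rot: [3.129, -0.008, -0.014]
ft_force: [-0.9, 0.8, 0.6]
opening: 0.0
[ 0.40614868 -0.10456348  0.0024312 ] [-0.89032424  0.77832023  0.5948424 ]
```

View pics/w8.png

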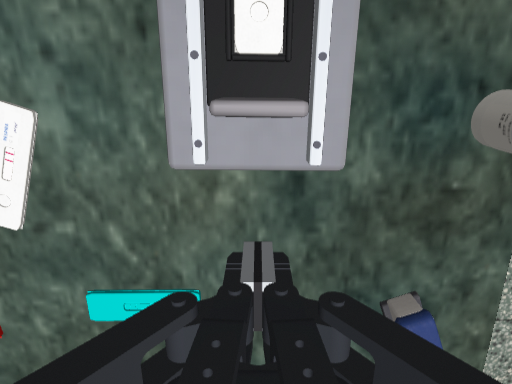

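View pics/sz8.png

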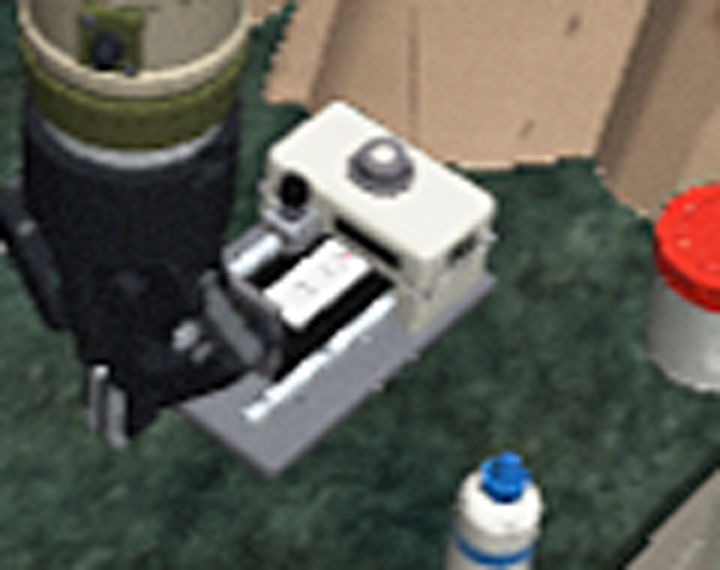

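The pictures show the carriage latched: the tab is well inside the base's front edge, the pin knob is low and the cassette is under the head. I'll check the travel numerically, then raise.

```bash
python3 - <<'E'
from h import *
w=ctrl.camera("wrist")
f=ray(w,(258,116),.059); b=ray(w,(258,169),.016); print("tab front",f,"base front",b,"diff",f[0]-b[0],"travel~",f[0]-b[0]+.011)
E
python3 -m crank '[[[-1,0,0,3,0],[-1,0,0,4,1],[-1,0,0,4,1],[-1,0,0,2,1],[-1,1,0,0,1],[-1,1,0,0,1],[-1,1,0,0,1],[-1,1,0,0,1],[-1,1,0,0,1],[-1,1,0,0,1]]]'
python3 -m crank '[[[-1,1,0,0,1],[-1,1,0,0,1],[-1,1,0,0,1],[-1,1,0,0,1],[-1,1,0,0,1],[-1,1,0,0,1],[-1,0,0,0,1],[-1,0,0,0,1],[-1,0,0,0,1],[-1,0,0,0,0]]]'
python3 - <<'E'
from h import *
for n in("scene","top","wrist"): cv2.imwrite(f"pics/{n}9.png",ctrl.camera(n)["image"])
E
```

```text
tab front [ 0.47625653 -0.10364606  0.059     ] base front [ 0.44670931 -0.10382067  0.016     ] diff 0.029547224583552745 travel~ 0.04054722458355274
clock: 9.15
tool_pos: [0.4766, -0.1049, 0.1398]
tool_rot: [3.121, -0.011, 0.807]
ft_force: [0.1, 0.6, 0.3]
opening: -0.0001
clock: 10.15
tool_pos: [0.5506, -0.1044, 0.138]
tool_rot: [3.115, -0.014, 1.632]
ft_force: [0.3, 0.8, 0.1]
opening: 0.0002
```

View pics/scene9.png

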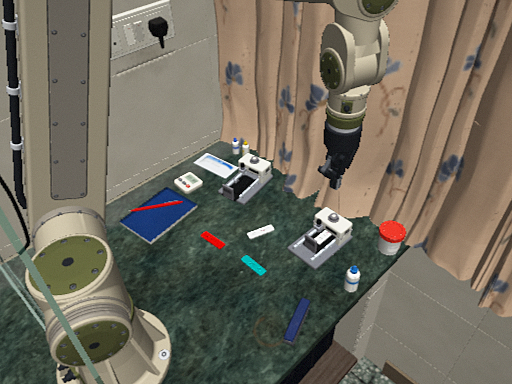

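View pics/wrist9.png

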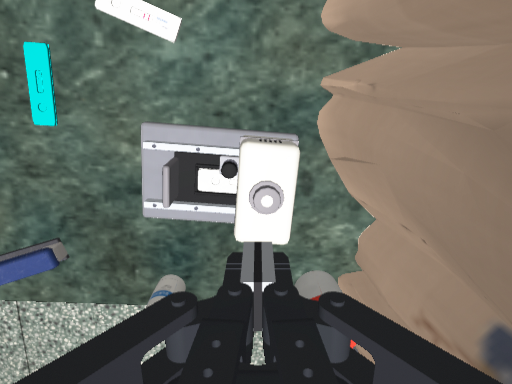

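View pics/top9.png

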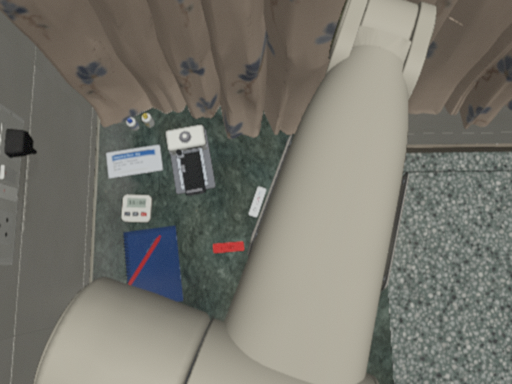

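```bash
python3 - <<'E'
from h import *
w=ctrl.camera("wrist");s=ctrl.sense();p=s["tool_pos"];print(p,s["q"])
print("key",ray(w,(266,199),.0745), "tcp px",proj(w,p),"tip+25",proj(w,p+[0,0,.025]))
c=ctrl.camera("scene");u,v=proj(c,p).astype(int);print(u,v, proj(c,[.557,-.107,.0745]))
cv2.imwrite("pics/sz9.png",cv2.resize(c["image"][v-45:v+65,u-70:u+70],None,fx=5,fy=5,interpolation=cv2.INTER_CUBIC))
E
```

```text
[ 0.54987812 -0.10440648  0.13820201] [-0.34484372  0.28886012 -0.13512172  1.12786594  0.02284172  1.16734712]
key [ 0.55954867 -0.10468545  0.0745    ] tcp px [255.17977183 231.52410615] tip+25 [256.15915981 251.25957725]
332 197 [332.50316145 215.89669977]
```

View pics/sz9.png

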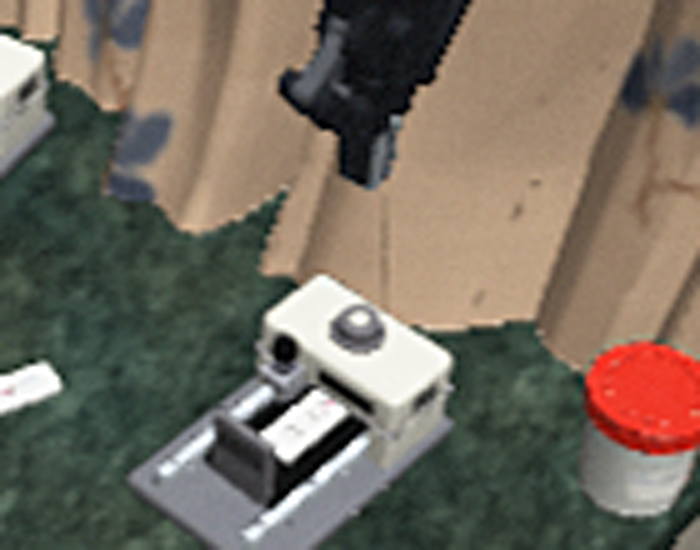

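```bash
python3 -m crank '[[[-1,0.7,-0.1,0,-0.7],[-1,0,0,-3,0],[-1,0,0,-3,0],[-1,0,0,-1,0],[-1,0,0,0,0],[-1,0,0,0,0]]]'
python3 - <<'E'
from h import *
w=ctrl.camera("wrist");s=ctrl.sense();p=s["tool_pos"];print(p,s["ft_force"])
cv2.imwrite("pics/w10.png",w["image"])
c=ctrl.camera("scene");u,v=332,197
cv2.imwrite("pics/sz10.png",cv2.resize(c["image"][v-45:v+65,u-70:u+70],None,fx=5,fy=5,interpolation=cv2.INTER_CUBIC))
E
```

```text
clock: 11.0
tool_pos: [0.5585, -0.1058, 0.0691]
tool_rot: [3.111, -0.012, 1.562]
ft_force: [-0.1, 0.4, 0.2]
opening: -0.0003
[ 0.5587531  -0.10592466  0.06934436] [ 0.84765304  0.28341148 -0.02513771]
```

View pics/sz10.png

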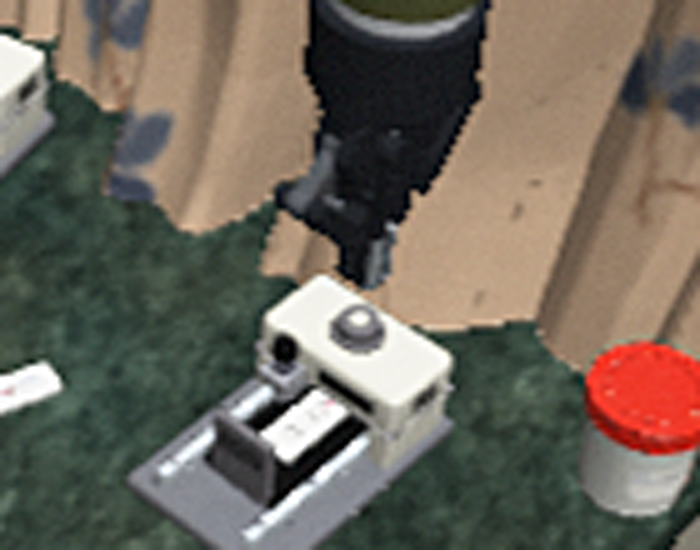

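View pics/w10.png

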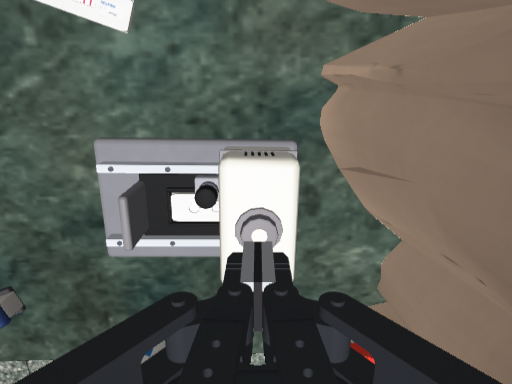

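```bash
python3 -m crank '[[[-1,0,0,-0.8,0],[-1,0,0,-0.7,0],[-1,0,0,0,0]]]'
python3 - <<'E'
from h import *
w=ctrl.camera("wrist");s=ctrl.sense();p=s["tool_pos"];print(p,s["ft_force"])
cv2.imwrite("pics/w11.png",cv2.resize(w["image"][180:300,190:330],None,fx=5,fy=5))
c=ctrl.camera("scene");u,v=332,207
cv2.imwrite("pics/sz11.png",cv2.resize(c["image"][v-25:v+35,u-40:u+40],None,fx=9,fy=9,interpolation=cv2.INTER_CUBIC))
E
```

```text
clock: 11.4
tool_pos: [0.561, -0.1067, 0.0562]
tool_rot: [3.105, -0.01, 1.562]
ft_force: [-0.3, -0.6, -0.2]
opening: 0.0002
[ 0.56121249 -0.10680685  0.05655187] [-0.79003    -0.70502511  0.9760338 ]
```

View pics/sz11.png

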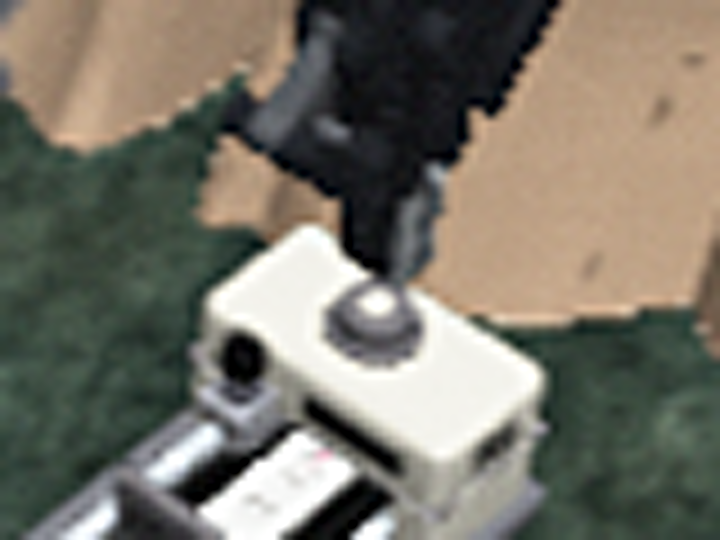

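View pics/w11.png

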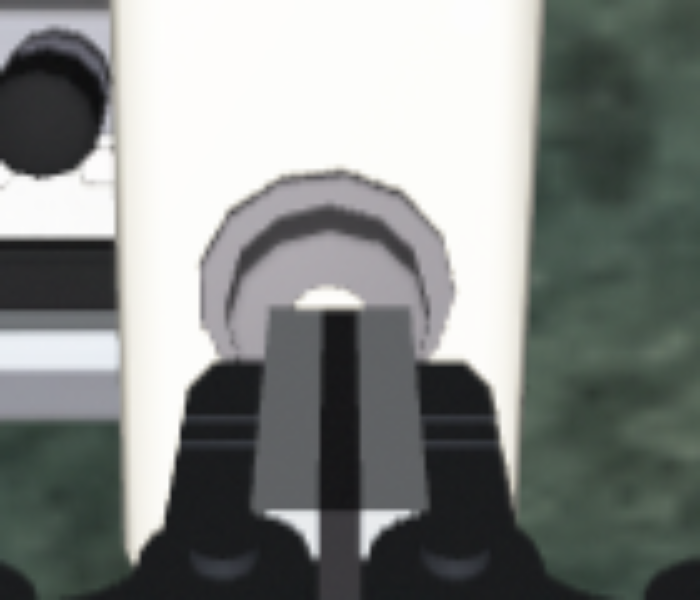

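```bash
python3 -m crank '[[[-1,-0.3,0.4,0,0],[-1,0,0,-0.3,0],[-1,0,0,0,0]]]';python3 -m crank '[[[-1,0,0,-0.3,0],[-1,0,0,0,0]]]'; python3 -m crank '[[[-1,0,0,-0.2,0],[-1,0,0,0,0]]]'
python3 - <<'E'
from h import *
w=ctrl.camera("wrist");s=ctrl.sense();p=s["tool_pos"];print(p,s["ft_force"])
cv2.imwrite("pics/w12.png",cv2.resize(w["image"][180:300,190:330],None,fx=5,fy=5))
c=ctrl.camera("scene");u,v=332,207
cv2.imwrite("pics/sz12.png",cv2.resize(c["image"][v-25:v+35,u-40:u+40],None,fx=9,fy=9,interpolation=cv2.INTER_CUBIC))
E
```

```text
clock: 11.8
tool_pos: [0.5583, -0.1025, 0.054]
tool_rot: [3.104, -0.01, 1.562]
ft_force: [-0.0, 0.7, 0.6]
opening: 0.0001
clock: 12.0
tool_pos: [0.5583, -0.1024, 0.0508]
tool_rot: [3.103, -0.01, 1.562]
ft_force: [0.1, -0.8, 0.5]
opening: 0.0003
clock: 12.2
tool_pos: [0.5584, -0.1025, 0.0486]
tool_rot: [3.103, -0.01, 1.562]
ft_force: [0.1, -0.6, -0.2]
opening: 0.0
[ 0.55849004 -0.10250651  0.04877659] [ 0.48159175 -0.45490448 -1.05043939]
```

View pics/sz12.png

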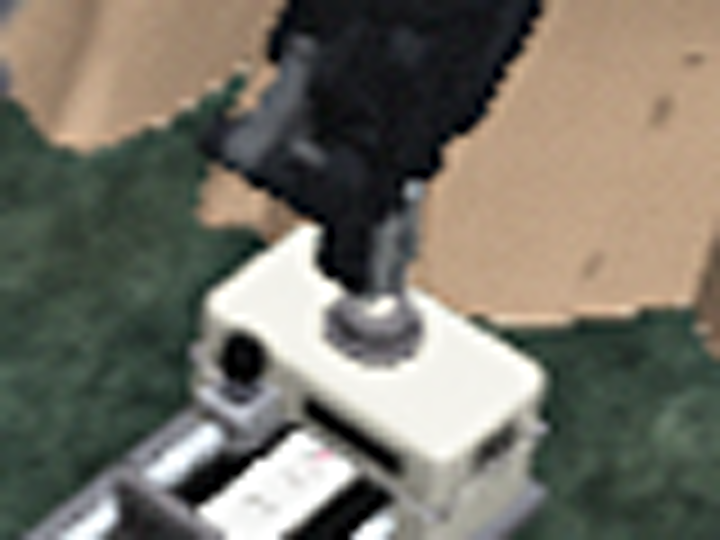

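View pics/w12.png

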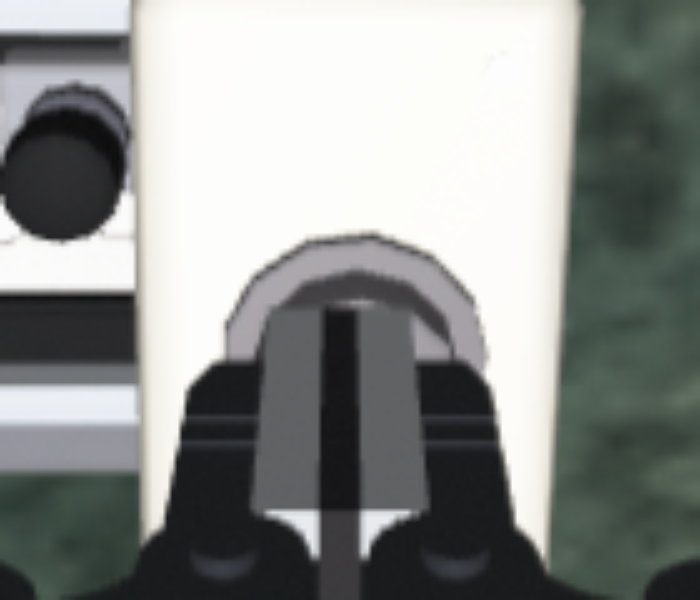

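The tips are over the key, within about 2 mm of its centre, with a small gap left. I'll go down in small steps and watch the force.

```bash
for i in 1; do python3 -m crank '[[[-1,0,0,-0.3,0],[-1,0,0,0,0]]]'; python3 -m crank '[[[-1,0.1,0,-0.2,0],[-1,0,0,0,0]]]'; python3 -m crank '[[[-1,0,0,-0.2,0],[-1,0,0,0,0]]]'; done
```

```text
clock: 12.5
tool_pos: [0.5587, -0.1026, 0.0458]
tool_rot: [3.103, -0.009, 1.562]
ft_force: [-0.7, 0.7, -0.2]
opening: 0.0001
clock: 12.7
tool_pos: [0.5598, -0.1027, 0.0436]
tool_rot: [3.103, -0.009, 1.562]
ft_force: [-0.9, 0.1, -0.1]
opening: -0.0001
clock: 12.9
tool_pos: [0.5598, -0.1027, 0.0414]
tool_rot: [3.103, -0.009, 1.562]
ft_force: [0.4, 0.4, 0.0]
opening: 0.0002
```

```bash
python3 -m crank '[[[-1,0,0,-0.2,0],[-1,0,0,0,0]]]'; python3 -m crank '[[[-1,0,0,-0.2,0],[-1,0,0,0,0]]]';  python3 - <<'E'
from h import *
w=ctrl.camera("wrist");s=ctrl.sense();p=s["tool_pos"];print(p,s["ft_force"])
cv2.imwrite("pics/w13.png",cv2.resize(w["image"][180:300,190:330],None,fx=5,fy=5))
c=ctrl.camera("scene");u,v=332,207
cv2.imwrite("pics/sz13.png",cv2.resize(c["image"][v-25:v+35,u-40:u+40],None,fx=9,fy=9,interpolation=cv2.INTER_CUBIC))
E
```

```text
clock: 13.1
tool_pos: [0.5601, -0.1027, 0.0397]
tool_rot: [3.102, -0.009, 1.562]
ft_force: [-0.8, 0.2, 2.3]
opening: 0.0002
clock: 13.3
tool_pos: [0.5602, -0.1028, 0.038]
tool_rot: [3.102, -0.009, 1.562]
ft_force: [-0.7, -1.2, 2.5]
opening: 0.0
[ 0.56014196 -0.10277148  0.0381788 ] [-1.04075071  0.53290523  3.49434633]
```

View pics/sz13.png

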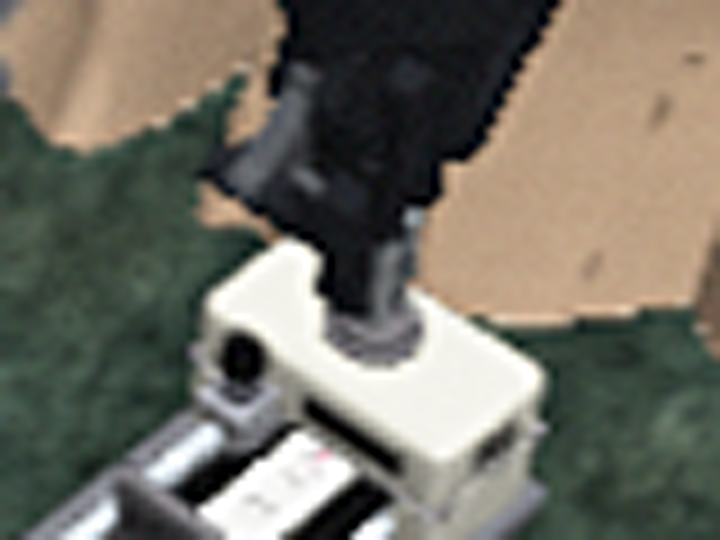

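View pics/w13.png

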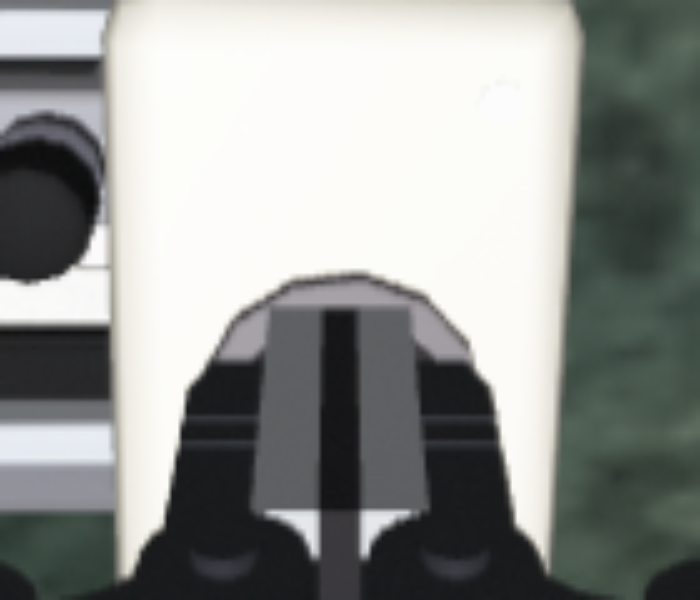

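Contact started at z≈0.041 and the force is about 3 N at 0.038, so the key is partly down. I'll press to the bottom.

```bash
python3 -m crank '[[[-1,0,0,-0.2,0],[-1,0,0,0,0]]]'; python3 -m crank '[[[-1,0,0,-0.2,0],[-1,0,0,-0.1,0],[-1,0,0,0,0]]]'
```

```text
clock: 13.6
tool_pos: [0.5602, -0.1028, 0.0371]
tool_rot: [3.101, -0.009, 1.562]
ft_force: [-1.3, 0.8, 3.8]
opening: 0.0
clock: 13.9
tool_pos: [0.5602, -0.1028, 0.0375]
tool_rot: [3.099, -0.008, 1.562]
ft_force: [-1.0, 0.1, 3.9]
opening: 0.0
```

```bash
python3 -m crank '[[[-1,0,0,-0.4,0]]]'; python3 -m crank '[[[-1,0,0,-0.4,0]]]'; python3 -m crank '[[[-1,0,0,-0.4,0]]]'
```

```text
clock: 14.0
tool_pos: [0.5607, -0.1029, 0.0362]
tool_rot: [3.097, -0.007, 1.563]
ft_force: [-15.5, 5.0, 46.4]
opening: 0.0
clock: 14.1
tool_pos: [0.5608, -0.103, 0.0363]
tool_rot: [3.096, -0.006, 1.563]
ft_force: [-17.4, 4.9, 42.1]
opening: 0.0002
clock: 14.2
tool_pos: [0.5609, -0.103, 0.0365]
tool_rot: [3.094, -0.005, 1.563]
ft_force: [-12.8, 3.7, 33.8]
opening: -0.0004
```

The key bottomed out: z stalled at 0.036 and the force jumped to about 40 N through the fingertips, held for 0.3 s. Now I'll lift straight up.

```bash
python3 -m crank '[[[-1,0,0,0.5,0],[-1,0,0,1,0],[-1,0,0,2,0],[-1,0,0,3,0],[-1,0,0,3,0],[-1,-2,0,1,0],[-1,-3,0,0,0],[-1,-3,0,0,0],[-1,-3,0,0,0],[-1,-3,0,0,0]]]'; python3 -m crank '[[[-1,-1,-4,0,0],[-1,-1,-4,0,0],[-1,-1,-4,0,0],[-1,0,-3,0,0],[-1,0,-3,0,0],[-1,0,0,0,0],[-1,0,0,0,0]]]'; python3 - <<'E'
from h import *
s=ctrl.sense();print(s["tool_pos"],s["ft_force"],s["joint_velocities"].round(3))
c=ctrl.camera("scene");cv2.imwrite("pics/sz14.png",cv2.resize(c["image"][150:310,270:410],None,fx=3.7,fy=3.7,interpolation=cv2.INTER_CUBIC))
t=ctrl.camera("top");cv2.imwrite("pics/top14.png",t["image"])
E
```

```text
clock: 15.2
tool_pos: [0.4212, -0.1038, 0.1453]
tool_rot: [3.09, -0.004, 1.565]
ft_force: [0.3, -1.1, 0.2]
opening: -0.0002
clock: 15.9
tool_pos: [0.385, -0.289, 0.1442]
tool_rot: [3.092, -0.006, 1.566]
ft_force: [-0.5, 0.8, -0.1]
opening: 0.0005
[ 0.38496211 -0.28897536  0.14423292] [-0.49904571  0.84749364 -0.12649252] [-0.023  0.021  0.02  -0.016 -0.005 -0.005]
```

View pics/sz14.png

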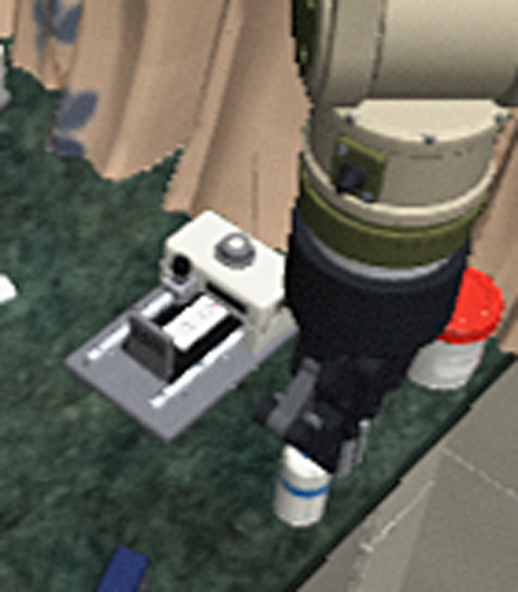

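View pics/top14.png

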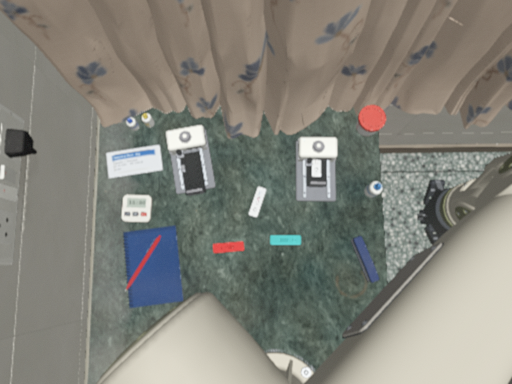

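The carriage is latched and the key is up. The bottle (374,188), the cup and the empty dock stand where they did at the start, and the tool is clear. Handing in.

```bash
python3 - <<'E'
from h import *
t=ctrl.camera("top");a=cv2.imread("pics/top0.png");d=cv2.absdiff(a,t["image"]).max(2)
for n,(x0,y0,x1,y1) in dict(empty=(162,120,218,198),timer=(118,190,156,225),spare=(245,182,270,220),bottle=(364,176,386,200),cup=(356,102,390,132),key=(308,138,330,156)).items(): print(n,(d[y0:y1,x0:x1]>40).sum())
ctrl.finish_job()
E
```

```text
empty 0
timer 0
spare 0
bottle 0
cup 0
key 0
the job is handed in; nothing more can be done
```

The job is done and handed in; no verdict is reported. I pushed the loaded carriage by its tab to the end stop and let it spring back. I then pressed the start key to the bottom, lifted straight up and moved the arm clear.

**Carriage:** it stalled at the end stop with about 19 N on the fingers. After release it measured about 40.5 mm of travel in the wrist view, from a camera good to about 2 mm. That is near the 40 mm lower limit, but it matches the 42 mm latch position, and the pictures show the tab inside the base's front edge and the pin knob down.

**Key:** it bottomed out with 34–46 N through the fingertips, held for about 0.3 s. The last pictures show it up again.

**Surroundings:** comparing the top view before and after shows no change at the empty dock, timer, spare cassette, bottle, cup or key. I did not compare the pouch this way, and the arm never went near it. The cassette looked seated in its nest in every picture, and the arm ended with no contact force.

**One disagreement:** the shut fingertips are really about 33 mm above the reported tool point. My first advance passed over the tab without touching it, so I corrected the height from the images and from contact force. It cost a few seconds, and the job ended at about 16 s of the 42 s allowed.

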